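# Pin the shredder's guard shut and hold the selector in reverse

### The job

The jam in the desk shredder has been cleared and its guard is already swung back over the feed slot: take the steel pin standing in the bench block, push it down through the fork and the guard's lug until its head sits fully home on the fork, and let go of it. Then turn the shredder's selector knob clockwise from off, past its first two clicks, to the third position at the end of its travel (reverse) and hold it there against its return spring to back out the scraps: finish with the knob still held in that position, not let go. Leave the hammer, the screwdriver and the paper roll where they lie.

Things in the scene. Friction and masses are not known exactly. Their poses are not given: they have to be found in the camera images.
- shredder: desk shredder, fixed: grey head on a black tray housing, 200 (x) x 420 (y) x 180 mm high, flat top; origin centre of underside, z up, front to its -x. On top: selector knob at own (-30,-160) mm; steel fork at own (25,190); flat 6 mm aluminium swing guard, 60 wide, from pivot (25,-90) to the fork, 26 mm above the top (front lip 36); keep grippers clear of it
- fork_top (a point): centre of the fork's vertical hole at its upper face, 34 mm above the shredder's top; axes as the shredder's. Two level steel cheeks 34 x 30 x 6 mm on a rear web, the guard's 6 mm lug between them, holes in line. All holes 11.6 mm wide, chamfered 1.5 mm, right through; lower cheek's underside 12 mm above the shredder's top: the pin's foot ends in free air
- guard (a joint): swing of the guard about its vertical pivot, rad: 0 shut (as it starts, lug in the fork, holes in line), grows as it swings open to the front, up to 1.5. A stiff pivot holds it where it is left (about 3 N at the lug moves it)
- pin: steel pin, upright, about 60 g: round head 20 mm wide and 18 mm high on a shank 10 mm wide and 30 mm long with chamfered foot. Origin on its axis at the underside of the head, z up towards the head. Starts standing loosely in the bench block's middle hole, head's underside 6 mm above the block; lift straight out by 24 mm
- block: loose dark steel bench block, 70 x 70 x 30 mm, 1 kg, origin at the centre of its underside, z up; the middle hole, 24 mm deep and 11.6 mm wide, holds the pin; four small holes near its corners are empty
- selector (a joint): turn of the knob, rad, clockwise seen from above: 0 off (start); clicks into rests at 0.45 (first) and 0.90 (second); third position is the end stop at 1.40 (beyond 1.25 counts as third), where nothing latches: let go, it springs back to about 0.9. Turning needs up to 0.2 N m, holding the third about 0.13
- selector_grip (a point): on the knob's vertical axis, 24 mm above the shredder's top, mid-height of the grip bar; turns with the knob: x along the bar, its white-lined end to -x; at 0 its axes are the shredder's. Black disc 50 mm wide (top 12 mm above the shredder's top) with an upright bar 46 long, 12 wide, 23 mm high (top at 35). Four white marks show the positions
- hammer: bystander: hammer 260 mm long lying on the worktop to the right of the shredder, wooden handle, steel head; origin on the worktop below its middle
- screwdriver: bystander: black-handled screwdriver 200 mm long lying on the worktop to the left of the shredder, beyond the block; origin on the worktop below its middle
- roll: bystander: white till-paper roll, 64 mm in diameter, 79 mm high, standing on end to the right of the shredder; origin at the centre of its underside

How it is judged (in metres and radians):
On the way, in this order (a step that is already met when the one before it is completed fails the run):
1. the pin sits home in the shut guard's lug and fork, let go, with the selector still at off (horizontal distance between pin and fork_top below 0.004 m and z of pin in the frame of fork_top between -0.003 and 0.003 m and angle between pin's own z axis and vertical below 0.1 rad and contact force between pin and the fingers below 0.1 N and value of joint guard below 0.03 rad and value of joint selector below 0.2 rad), for 0.2 s.
2. the selector is held at its third position (value of joint selector above 1.25 rad), for 0.5 s.
At the end, for the whole second after the job is handed in: Pin upright (0.1 rad), within 4 mm of the fork hole's centre, head underside within 3 mm of the fork's upper face, free of the fingers; guard shut (below 0.03 rad); robot touching the selector (over 0.5 N) and holding it beyond 1.25 rad through the last second; bystanders within 30 mm (horizontal distance between pin and fork_top below 0.004 m and z of pin in the frame of fork_top between -0.003 and 0.003 m and angle between pin's own z axis and vertical below 0.1 rad and contact force between pin and the fingers below 0.1 N and value of joint guard below 0.03 rad and value of joint selector above 1.25 rad and (contact force between selector and the fingers above 0.5 N or contact force between selector and the arm above 0.5 N)); the arm keeps its last pose, push and grip.
It fails at once if the hammer, the screwdriver or the paper roll is moved by more than 30 mm (distance of any of hammer, screwdriver, roll from where it was at the start of the episode above 0.03 m).
It also fails if it takes over 58 s, if anything falls off the work surface, if the arm or the gripper's body presses on something with over 40 N, if the wrist force passes 120 N, or if a joint passes its speed limit or range.

### The arm

A 6-joint arm with a two-finger parallel gripper is mounted at the origin on the work surface. World frame = base frame: x ahead of the robot, y to its left, z up, the work surface at z = 0. Lengths are in m, angles in degrees, forces in N, time in s.
With the tool pointing down it reaches from about 0.3 to 0.75 m from the base axis. Payload 8.5 kg.
Tool frame: the origin (TCP) lies on the centre line of the jaws, within the pads' length; the fingertips stand 14 mm ahead of it and the grasp point (between the pads) lies 5 mm behind it; z points along the fingers, y is the direction in which the jaws open and shut (so a half turn about z gives the same grasp; the last joint's range is limited). The gripper opens to 85 mm and grips with 20 to 120 N. Pads are 22 mm wide; open, the fingers measure 114 mm over their backs; the gripper's body (76 mm by 85 mm) begins 54 mm behind the grasp point. The pads swing forward as they close: fully open they stand 13 mm farther back than shut.
Start: joints at [53.612, 21.807, 74.336, -0, 83.858, -12.336], TCP at [0.224, 0.502, 0.245] pointing down, gripper open.
Joint ranges: [-178.18, 178.18], [-50.72, 133.34], [12.68, 142.11], [-81.47, 261.47], [9.98, 163.14], [-165.26, 165.26]. Speed limits (degrees/s): [136.94, 136.94, 180, 180, 180, 180].

### API

Orientations are given as a 3x3 rotation matrix whose columns are the frame's x, y, z axes.
In Python, from rig import env, optics, order, finder gives the robot as it stands.
- The arm moves only by the tool play_rows, never from a script. Its argument "commands" is a list of rows, each an object of numbers: "grip": the closure, from -1 (fully open) to 1 (shut); "x", "y", "z": the shift along the tool's x, y, z in m; "rx", "ry", "rz": the turn, a rotation vector about the tool's x, y, z in rad. A call has 1 to 12 rows; each row shifts and turns the commanded pose from where the row before left it, along the tool's axes as they then stand; what a row does not reach is not made up. A row lasts 1/8 s, in which the tool goes at most 62.5 mm and 10.7 degrees, less where a joint would pass 70% of its speed; a pose out of reach is approached as far as the arm can. A call is refused whole if a number of a shift passes 0.0625 or a number of a turn 0.188, either way. A call with a gripper value outside its range is refused whole. The fingers move at their own pace and stop on an object; "squeeze" is the grip in N (left out, the last holds). Time passes only in rows, so rows that do not move let the fingers close. It gives the time, the measured TCP pose, the force and the opening at its end, in the units of the state.
- env.observe(): the state, without advancing time (a new reading comes with each control period).
- optics.get_image(name): name is "scene" or "top" or "wrist"; returns a dict with "color" (400x640x3 uint8, blue, green, red), "range_z" (400x640 float32, m along the optical axis (not along the pixel's ray), 0 where there is no reading), "fov_y" (degrees; the focal length in pixels is half the picture's height over the tangent of half this angle, whatever the lens; pixels are square), "cx", "cy" (the principal point, pixels), "dist_coeffs" ([k1, k2, p1, p2, k3] as OpenCV has them; the pictures are not rectified), "cam_to_world" (4x4, takes a point from camera to world coordinates). Camera axes: x right, y down, z forward; pixel columns grow to the right and rows downward; lengths in m; the calibration is good to about 2 mm. A picture is of the moment at which its call begins.
- order.close_job(): hands the job in, once; it reports no verdict.
Trained networks look in the newest picture that a camera, given by its name, has taken for a name from the list of things; names that differ only in an ending like _2 or _b are one class to them, and where a whole thing is asked for, a point or a joint stands for the part that bears it (a point fixed in the world has none). Each returns a list of dicts, best first, with "conf" (0 to 1); they miss things now and then, are a little off and sometimes report something else, mostly with a low value. They report only what shows in the picture. A call takes as long as a camera call.
- finder.boxes_of(camera, thing): "point" ([x, y, z] in m, in world coordinates, good to about 4 mm: the middle of the surface that is visible of it).
The state is a dict: "time_s": time; "q": joint angles; "qvel": joint speeds; "joint_efforts": joint torques, N m; "position": TCP position; "tool_rot": TCP orientation; "ft_force": force on the tool from outside, world axes, zero at the start; "wrist_torque": the same for the moment, N m; "grip_width": finger opening in m.
Only numpy, scipy, OpenCV 4.12 (cv2) and the standard library are available. Lean on these libraries where they do the work, as an engineer would, in place of code of your own. Each camera call takes 0.05 s, during which the arm holds its last target.

## Working session

There is one attempt and no reset: what is moved stays moved. The work goes in short steps, Python scripts to look and compute and a tool call to move; the robot and the scene stay as the last step left them, time stands still between calls to the robot, and variables do not carry over. Pictures are saved under pics/ and viewed, and the job is handed in when it is done.

Besides the shell and the picture viewer there is one more tool, called after ">>>" as a command line: name --argument value ..., lists and objects as JSON in quotes. play_rows: Moves the arm, as the interface text tells. Its arguments: {"type":"object","properties":{"commands":{"type":"array"},"squeeze":{"type":"number"}},"required":["commands"]}

```bash
ls; mkdir -p pics
cat > h.py <<'E'
import numpy as np, cv2
from rig import env, optics, order, finder
def K(im):
    f=200/np.tan(np.radians(im['fov_y'])/2)
    return np.array([[f,0,im['cx']],[0,f,im['cy']],[0,0,1.]]),np.array(im['dist_coeffs'],float)
def ray(im,uv):
    k,d=K(im); p=cv2.undistortPoints(np.array([[uv]],float),k,d)[0,0]
    T=np.array(im['cam_to_world']); return T[:3,3],T[:3,:3]@np.array([p[0],p[1],1.])
def at_z(im,uv,z):
    o,r=ray(im,uv); return o+r*(z-o[2])/r[2]
def at_r(im,uv):
    o,r=ray(im,uv); u,v=map(int,np.round(uv)); return o+r*im['range_z'][v,u]
def proj(im,P):
    k,d=K(im);T=np.linalg.inv(np.array(im['cam_to_world']))
    return cv2.projectPoints(np.atleast_2d(P).astype(float),cv2.Rodrigues(T[:3,:3])[0],T[:3,3],k,d)[0][:,0]
def cloud(im):
    k,d=K(im);u,v=np.meshgrid(np.arange(640.),np.arange(400.))
    p=cv2.undistortPoints(np.stack([u.ravel(),v.ravel()],1)[:,None],k,d)[:,0]
    r=np.c_[p,np.ones(len(p))]*im['range_z'].ravel()[:,None];T=np.array(im['cam_to_world'])
    return (r@T[:3,:3].T+T[:3,3]).reshape(400,640,3)
E
python3 - <<'E'
from h import *
import pickle
for n in ['scene','top','wrist']:
    im=optics.get_image(n); cv2.imwrite(f'pics/{n}0.png',im['color']); pickle.dump(im,open(f'{n}0.pkl','wb'))
    print(n,im['fov_y'],im['dist_coeffs'],np.round(im['cam_to_world'],3).tolist())
for c in ['top','scene']:
  for t in ['pin','block','fork_top','selector_grip','shredder','guard','hammer','screwdriver','roll']:
    print(c,t,[(np.round(b['point'],3).tolist(),round(b['conf'],2)) for b in finder.boxes_of(c,t)][:2])
print(env.observe())
E
```

```text
pics
scene 56.95615210712453 [0.01723052 0.         0.         0.         0.        ] [[-0.598, 0.414, -0.687, 1.24], [0.802, 0.325, -0.502, 0.478], [0.015, -0.851, -0.526, 0.703], [0.0, 0.0, 0.0, 1.0]]
top 53.72806191811324 [-0.07115026  0.          0.          0.          0.        ] [[-0.009, -0.996, 0.089, 0.432], [-1.0, 0.008, -0.015, -0.037], [0.014, -0.089, -0.996, 1.467], [0.0, 0.0, 0.0, 1.0]]
wrist 64.77935266798272 [-0.03785581  0.          0.          0.          0.        ] [[0.408, 0.864, 0.296, 0.149], [0.913, -0.385, -0.134, 0.536], [-0.001, 0.325, -0.946, 0.373], [0.0, 0.0, 0.0, 1.0]]
top pin [([0.536, -0.188, 0.189], 0.62)]
top block [([0.481, 0.338, 0.031], 0.8)]
top fork_top [([0.589, -0.032, 0.176], 0.96)]
top selector_grip [([0.54, -0.184, 0.194], 0.53)]
top shredder [([0.588, -0.034, 0.179], 0.72), ([0.479, 0.336, 0.029], 0.49)]
top guard [([0.622, -0.005, 0.207], 0.87)]
top hammer [([0.452, -0.448, 0.02], 0.64)]
top screwdriver []
top roll []
scene pin [([0.491, 0.347, 0.055], 0.47)]
scene block [([0.508, 0.351, 0.03], 0.96), ([0.494, 0.344, 0.055], 0.61)]
scen
[... 413 characters left out ...]
61805e-04,
        8.38588676e+01, -1.23368643e+01]), 'qvel': array([-0.02531662, -0.0051441 ,  0.03254883, -0.01882554, -0.02796141,
       -0.12041188]), 'joint_efforts': array([ 1.07944823e-03, -4.48335350e+01, -2.31466734e+01, -6.35380798e-05,
        4.65650410e-04, -1.56039516e-05]), 'position': array([0.22413702, 0.50222041, 0.24532845]), 'tool_rot': array([[-9.13189421e-01,  4.07535375e-01, -6.92971075e-06],
       [ 4.07535375e-01,  9.13189420e-01, -1.84208606e-05],
       [-1.17901379e-06, -1.96458373e-05, -1.00000000e+00]]), 'ft_force': array([-0.36336602,  0.67502513, -0.73585144]), 'wrist_torque': array([-0.00878244,  0.0255346 ,  0.0318944 ]), 'grip_width': 0.08540212948851286}
```

View pics/top0.png

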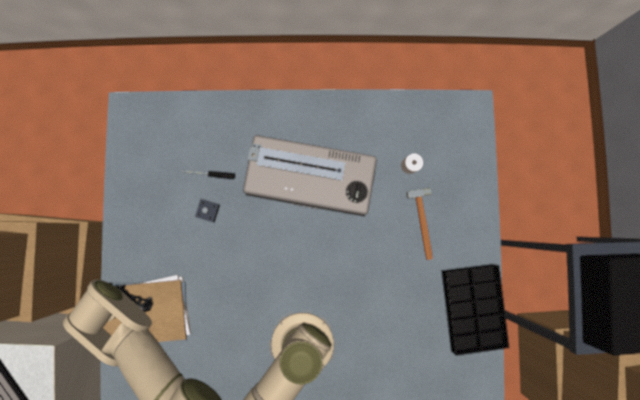

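View pics/scene0.png

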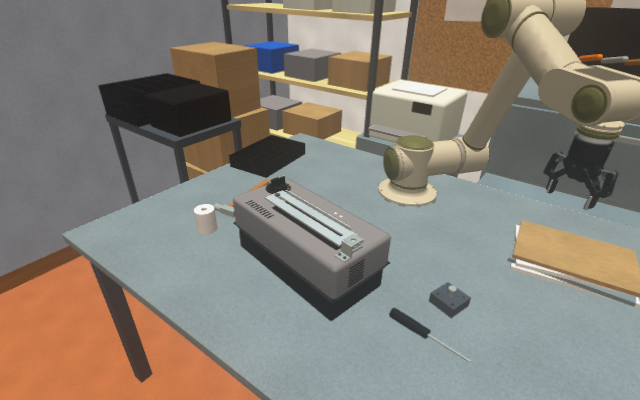

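View pics/wrist0.png

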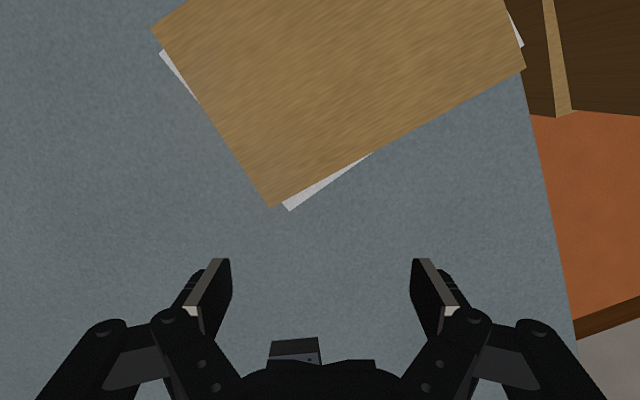

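Run:
```python
from h import *
import pickle
im=pickle.load(open('top0.pkl','rb'));P=cloud(im)
m=(abs(P[...,2]-0.18)<0.008)&(P[...,0]>.4)&(P[...,0]<.8)&(abs(P[...,1]+.03)<.3)
m=cv2.erode(m.astype(np.uint8),np.ones((2,2)))>0
r=cv2.minAreaRect(P[m][:,:2].astype(np.float32));print(m.sum(),r,np.median(P[m][:,2]))
for uv in [(207,210),(253,153),(357,191)]: print(at_r(im,uv))
big=cv2.resize(im['color'][120:230,180:440],None,fx=3,fy=3,interpolation=cv2.INTER_CUBIC);cv2.imwrite('pics/topz.png',big)
im=pickle.load(open('scene0.pkl','rb'))
big=cv2.resize(im['color'][170:310,220:480],None,fx=3,fy=3,interpolation=cv2.INTER_CUBIC);cv2.imwrite('pics/scz.png',big)
```

```text
4954 ((0.5949460864067078, -0.034333452582359314), (0.40988782048225403, 0.19470730423927307), 79.21461486816406) 0.1809128601034733
[0.48691588 0.33606143 0.05734849]
[0.66313212 0.14931033 0.21255699]
[ 0.53724946 -0.18257484  0.21911198]
```

View pics/topz.png

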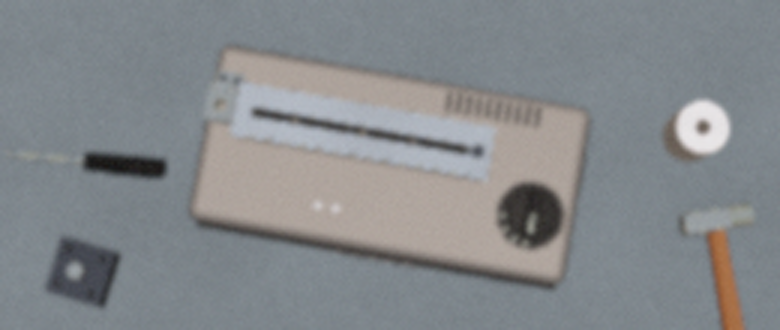

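View pics/scz.png

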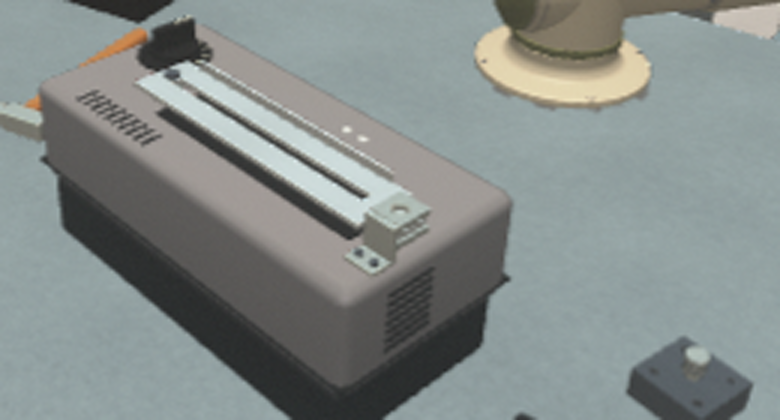

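>>> play_rows --commands '[{"grip":-1,"rz":-0.118},{"rz":-0.118},{"x":-0.048,"y":-0.019},{"x":-0.048,"y":-0.019},{"x":-0.048,"y":-0.019},{"x":-0.048,"y":-0.019},{"x":-0.048,"y":-0.019},{"x":-0.048,"y":-0.019},{}]'

```text
invalid input at $.commands[0]: expected keys grip, x, y, z, rx, ry, rz
```

Run:
```python
from h import *
import pickle
im=optics.get_image('wrist'); cv2.imwrite('pics/wrist1.png',im['color']); pickle.dump(im,open('wrist1.pkl','wb'))
s=env.observe();print(s['position'],s['tool_rot'],s['time_s'])
```

```text
[0.2241641  0.5022232  0.24532323] [[-9.13164729e-01  4.07590699e-01 -8.27966560e-06]
 [ 4.07590699e-01  9.13164729e-01 -2.36062339e-05]
 [-2.06098280e-06 -2.49310949e-05 -1.00000000e+00]] 1.1
```

View pics/wrist1.png

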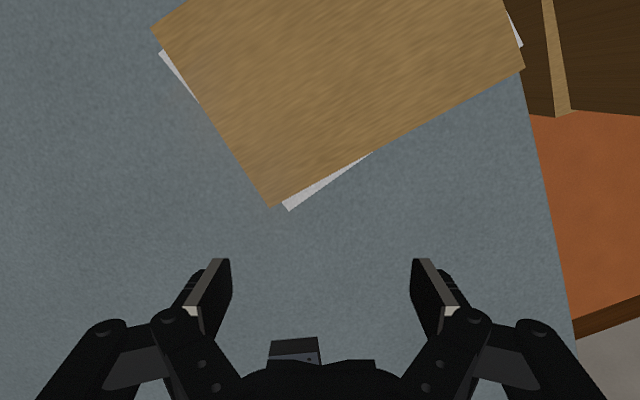

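All keys are required.

>>> play_rows --commands '[{"grip":-1,"x":0,"y":0,"z":0,"rx":0,"ry":0,"rz":-0.118},{"grip":-1,"x":0,"y":0,"z":0,"rx":0,"ry":0,"rz":-0.118},{"grip":-1,"x":-0.048,"y":-0.019,"z":0,"rx":0,"ry":0,"rz":0},{"grip":-1,"x":-0.048,"y":-0.019,"z":0,"rx":0,"ry":0,"rz":0},{"grip":-1,"x":-0.048,"y":-0.019,"z":0,"rx":0,"ry":0,"rz":0},{"grip":-1,"x":-0.048,"y":-0.019,"z":0,"rx":0,"ry":0,"rz":0},{"grip":-1,"x":-0.048,"y":-0.019,"z":0,"rx":0,"ry":0,"rz":0},{"grip":-1,"x":-0.048,"y":-0.019,"z":0,"rx":0,"ry":0,"rz":0},{"grip":-1,"x":0,"y":0,"z":0,"rx":0,"ry":0,"rz":0},{"grip":-1,"x":0,"y":0,"z":0,"rx":0,"ry":0,"rz":0}]'

```text
time_s: 2.35
position: [0.486, 0.3377, 0.2452]
tool_rot: [[-0.983, 0.183, -0.001], [0.183, 0.983, 0.0], [0.001, -0.0, -1.0]]
ft_force: [0.0, -0.0, -0.2]
grip_width: 0.0853
```

```bash
cat > look.py <<'E'
from h import *
import pickle,sys
n=sys.argv[1]
im=optics.get_image('wrist'); cv2.imwrite(f'pics/{n}.png',im['color']); pickle.dump(im,open(f'{n}.pkl','wb'))
s=env.observe();print(np.round(s['position'],4),np.round(s['tool_rot'],4).tolist(),round(s['time_s'],2),s['ft_force'].round(1),round(s['grip_width'],4))
for t in sys.argv[2:]: print(t,[(np.round(b['point'],3).tolist(),round(b['conf'],2)) for b in finder.boxes_of('wrist',t)][:2])
E
python3 look.py wrist2 pin block
```

```text
[0.4857 0.3381 0.2454] [[-0.9833, 0.1819, -0.0002], [0.1819, 0.9833, 0.0001], [0.0003, 0.0001, -1.0]] 2.4 [-0.5 -0.5 -0.5] 0.0853
pin [([0.474, 0.347, 0.028], 0.69), ([0.486, 0.344, 0.056], 0.68)]
block [([0.478, 0.347, 0.03], 0.81)]
```

View pics/wrist2.png

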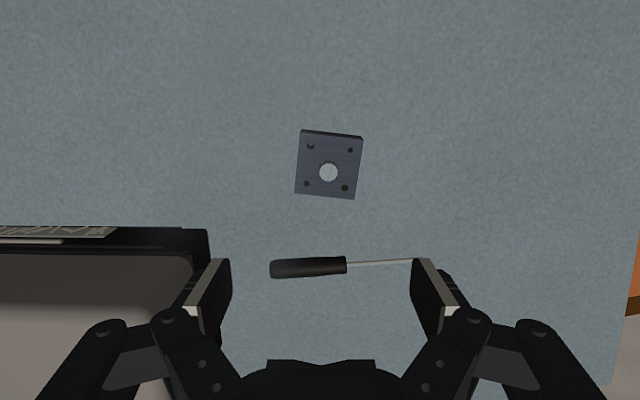

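```bash
cat > circ.py <<'E'
from h import *
import pickle,sys
im=pickle.load(open(sys.argv[1]+'.pkl','rb'));u,v,w=map(int,sys.argv[2:5]);z=float(sys.argv[5])
P=cloud(im)[v-w:v+w+1,u-w:u+w+1]
m=abs(P[...,2]-z)<0.004
n,l,st,c=cv2.connectedComponentsWithStats(m.astype(np.uint8))
i=1+np.argmax(st[1:,4]);mm=l==i
print('px c',c[i]+[u-w,v-w],'n',st[i,4],'bbox',st[i],'zmed',np.median(P[mm][:,2]))
print('xy depth mid',(P[mm].min(0)+P[mm].max(0))/2,'mean',P[mm].mean(0),'ext',P[mm].max(0)-P[mm].min(0))
(cc,r)=cv2.minEnclosingCircle(P[mm][:,:2].astype(np.float32));print('minencl',cc,r)
print('ray at z',at_z(im,c[i]+[u-w,v-w],z))
E
python3 circ.py wrist2 328 172 20 0.054
```

```text
px c [327.91071429 171.9       ] n 280 bbox [ 11  11  19  19 280] zmed 0.05404587681131828
xy depth mid [0.48824392 0.34482642 0.05299445] mean [0.48770439 0.34487852 0.05393896] ext [0.01961784 0.01947572 0.00597428]
minencl (0.48816677927970886, 0.3446058928966522) 0.010041487403213978
ray at z [0.48766802 0.34488377 0.054     ]
```

>>> play_rows --commands '[{"grip":-0.5,"x":0,"y":0.005,"z":0.05,"rx":0,"ry":0,"rz":0},{"grip":-0.3,"x":0,"y":0,"z":0.04,"rx":0,"ry":0,"rz":0},{"grip":-0.3,"x":0,"y":0,"z":0,"rx":0,"ry":0,"rz":0},{"grip":-0.3,"x":0,"y":0,"z":0,"rx":0,"ry":0,"rz":0}]'

```text
time_s: 3.0
position: [0.4878, 0.3431, 0.1573]
tool_rot: [[-0.983, 0.182, 0.003], [0.182, 0.983, 0.001], [-0.002, 0.002, -1.0]]
ft_force: [1.0, -0.7, 0.1]
grip_width: 0.0552
```

```bash
python3 look.py wrist3
```

```text
[0.488  0.3431 0.1575] [[-0.9832, 0.1822, 0.0034], [0.1823, 0.9833, 0.0015], [-0.003, 0.0021, -1.0]] 3.05 [-0.6  0.1 -0.4] 0.0554
```

View pics/wrist3.png

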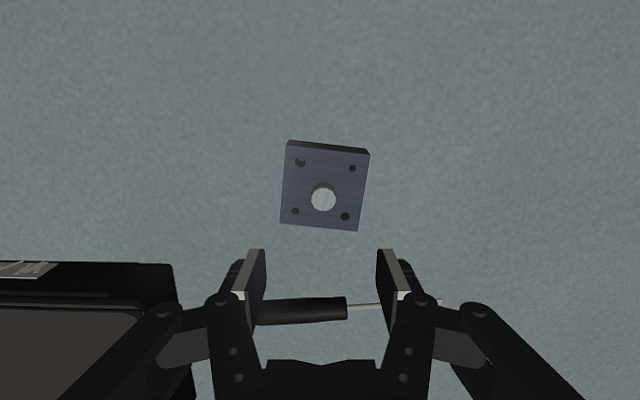

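```bash
python3 circ.py wrist3 323 198 25 0.054
```

```text
px c [322.9694501  198.45213849] n 491 bbox [ 13  13  25  25 491] zmed 0.05392324330963985
xy depth mid [0.48771544 0.34492946 0.05305361] mean [0.48732426 0.34495433 0.05383483] ext [0.01923333 0.01940974 0.00608196]
minencl (0.4877530336380005, 0.3450571596622467) 0.009991859085857868
ray at z [0.48723895 0.3449678  0.054     ]
```

>>> play_rows --commands '[{"grip":-0.3,"x":0.001,"y":0.0018,"z":0.04,"rx":0,"ry":0,"rz":0},{"grip":-0.3,"x":0,"y":0,"z":0.04,"rx":0,"ry":0,"rz":0},{"grip":-0.3,"x":0,"y":0,"z":0.025,"rx":0,"ry":0,"rz":0},{"grip":-0.3,"x":0,"y":0,"z":0,"rx":0,"ry":0,"rz":0},{"grip":-0.3,"x":0,"y":0,"z":0,"rx":0,"ry":0,"rz":0}]' --squeeze 40

```text
time_s: 3.68
position: [0.4877, 0.3449, 0.0524]
tool_rot: [[-0.983, 0.183, 0.003], [0.183, 0.983, 0.001], [-0.003, 0.002, -1.0]]
ft_force: [0.1, 0.2, -0.3]
grip_width: 0.0554
```

```bash
python3 look.py wrist4
```

```text
[0.4877 0.3448 0.0524] [[-0.9832, 0.1827, 0.0032], [0.1827, 0.9832, 0.0014], [-0.0029, 0.002, -1.0]] 3.73 [-0.4 -0.7 -0.3] 0.0555
```

View pics/wrist4.png

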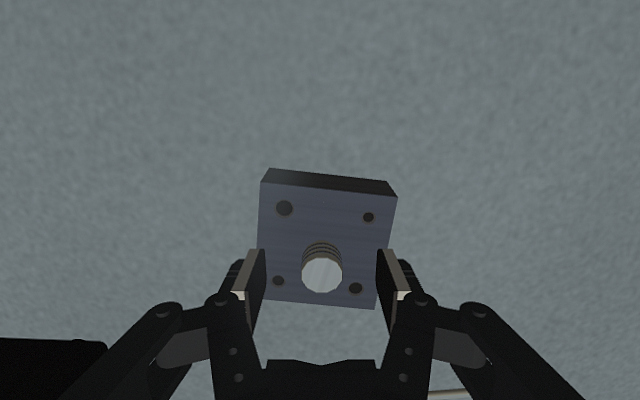

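>>> play_rows --commands '[{"grip":0.2,"x":0,"y":0,"z":0,"rx":0,"ry":0,"rz":0},{"grip":0.4,"x":0,"y":0,"z":0,"rx":0,"ry":0,"rz":0},{"grip":0.7,"x":0,"y":0,"z":0,"rx":0,"ry":0,"rz":0},{"grip":1,"x":0,"y":0,"z":0,"rx":0,"ry":0,"rz":0},{"grip":1,"x":0,"y":0,"z":0,"rx":0,"ry":0,"rz":0},{"grip":1,"x":0,"y":0,"z":0,"rx":0,"ry":0,"rz":0},{"grip":1,"x":0,"y":0,"z":0,"rx":0,"ry":0,"rz":0}]' --squeeze 40

```text
time_s: 4.6
position: [0.487, 0.3445, 0.0508]
tool_rot: [[-0.983, 0.183, 0.001], [0.183, 0.983, 0.0], [-0.001, 0.001, -1.0]]
ft_force: [0.4, 0.5, 6.0]
grip_width: 0.0178
```

```bash
python3 look.py wrist5
```

```text
[0.487  0.3445 0.0508] [[-0.9832, 0.1827, 0.0009], [0.1827, 0.9832, 0.0004], [-0.0008, 0.0005, -1.0]] 4.65 [ 0.2 -0.4  5.3] 0.0181
```

View pics/wrist5.png

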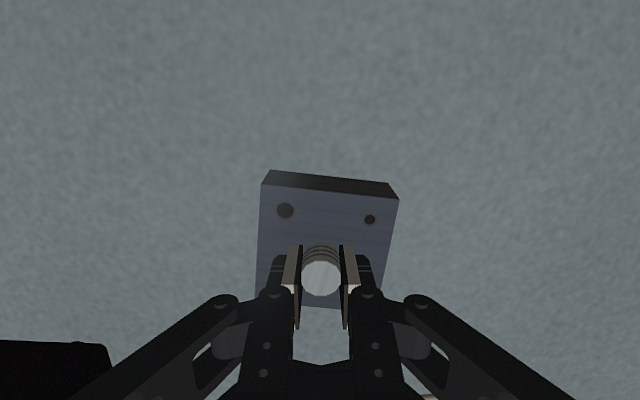

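>>> play_rows --commands '[{"grip":1,"x":0,"y":0,"z":-0.015,"rx":0,"ry":0,"rz":0},{"grip":1,"x":0,"y":0,"z":-0.03,"rx":0,"ry":0,"rz":0},{"grip":1,"x":0,"y":0,"z":-0.05,"rx":0,"ry":0,"rz":0},{"grip":1,"x":0,"y":0,"z":-0.055,"rx":0,"ry":0,"rz":0},{"grip":1,"x":0,"y":0,"z":-0.055,"rx":0,"ry":0,"rz":0},{"grip":1,"x":0,"y":0,"z":-0.055,"rx":0,"ry":0,"rz":0},{"grip":1,"x":-0.04,"y":-0.03,"z":-0.01,"rx":0,"ry":0,"rz":0},{"grip":1,"x":-0.04,"y":-0.03,"z":0,"rx":0,"ry":0,"rz":0},{"grip":1,"x":-0.04,"y":-0.03,"z":0,"rx":0,"ry":0,"rz":0},{"grip":1,"x":-0.04,"y":-0.03,"z":0,"rx":0,"ry":0,"rz":0},{"grip":1,"x":-0.04,"y":-0.04,"z":0,"rx":0,"ry":0,"rz":0},{"grip":1,"x":0,"y":0,"z":0,"rx":0,"ry":0,"rz":0}]'

```text
time_s: 6.15
position: [0.6554, 0.1468, 0.3195]
tool_rot: [[-0.982, 0.188, -0.002], [0.188, 0.982, -0.001], [0.002, -0.001, -1.0]]
ft_force: [-0.7, 1.4, -0.4]
grip_width: 0.0184
```

>>> play_rows --commands '[{"grip":1,"x":0,"y":0,"z":0,"rx":0,"ry":0,"rz":0},{"grip":1,"x":0,"y":0,"z":0,"rx":0,"ry":0,"rz":0},{"grip":1,"x":0,"y":0,"z":0,"rx":0,"ry":0,"rz":0}]'

```text
time_s: 6.52
position: [0.6536, 0.1515, 0.3208]
tool_rot: [[-0.983, 0.181, 0.0], [0.181, 0.983, 0.0], [-0.0, 0.0, -1.0]]
ft_force: [-0.0, -0.7, -1.3]
grip_width: 0.0185
```

```bash
python3 look.py wrist6 fork_top pin selector_grip
```

```text
[0.6537 0.1513 0.3207] [[-0.9834, 0.1816, 0.0003], [0.1816, 0.9834, 0.0], [-0.0003, 0.0001, -1.0]] 6.58 [ 1.   0.3 -0.6] 0.0184
fork_top [([0.598, 0.035, 0.182], 0.82), ([0.647, 0.152, 0.324], 0.65)]
pin [([0.647, 0.149, 0.324], 0.56)]
selector_grip []
```

View pics/wrist6.png

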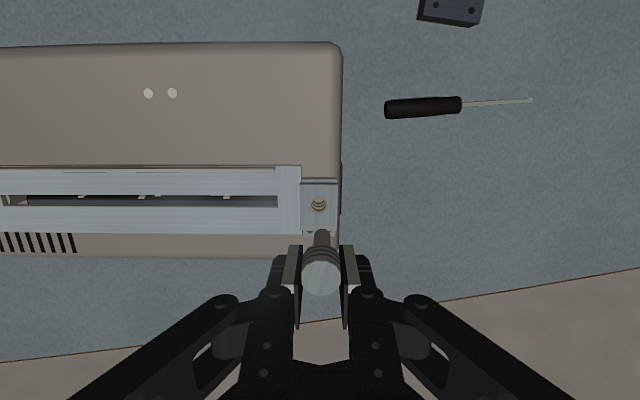

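Run:
```python
from h import *
import pickle
im=pickle.load(open('wrist6.pkl','rb'))
big=cv2.resize(im['color'][160:310,250:370],None,fx=5,fy=5,interpolation=cv2.INTER_CUBIC);cv2.imwrite('pics/w6z.png',big)
P=cloud(im)
for v in range(185,225,2): print(v,[f"{1000*P[v,u,2]:.0f}" for u in range(296,346,3)])
print(proj(im,[[0.6537,0.1513,0.214]]))
```

```text
185 ['207', '213', '215', '214', '214', '215', '213', '214', '214', '214', '213', '216', '215', '214', '173', '161', '1']
187 ['207', '214', '214', '214', '214', '214', '213', '212', '214', '214', '215', '215', '214', '215', '174', '160', '-1']
189 ['206', '213', '214', '213', '213', '214', '214', '214', '213', '214', '214', '215', '215', '214', '172', '161', '-1']
191 ['205', '214', '214', '214', '214', '213', '214', '214', '214', '213', '214', '213', '215', '214', '174', '159', '0']
193 ['207', '206', '216', '449', '214', '215', '214', '214', '215', '214', '214', '214', '214', '214', '172', '161', '0']
195 ['206', '206', '214', '215', '214', '214', '213', '214', '214', '215', '213', '213', '215', '215', '173', '160', '1']
197 ['205', '206', '213', '214', '216', '213', '214', '213', '215', '214', '214', '214', '215', '213', '171', '160', '2']
199 ['207', '206', '214', '213', '215', '215', '180', '180', '180', '213', '214', '214', '214', '213', '173', '161', '0']
201 ['206', '206', '214', '214', '214', '213', '194', '180', '180', '193', '215', '214', '215', '215', '172', '161', '-0']
[... 661 characters left out ...]
213', '213', '214', '214', '214', '214', '215', '171', '-1', '0']
215 ['206', '206', '213', '215', '214', '214', '215', '214', '214', '214', '215', '214', '214', '214', '172', '-0', '-0']
217 ['205', '206', '214', '214', '213', '214', '214', '214', '213', '215', '213', '215', '214', '214', '171', '0', '1']
219 ['206', '206', '215', '215', '214', '215', '216', '214', '214', '449', '214', '214', '215', '214', '171', '1', '1']
221 ['207', '206', '213', '215', '214', '215', '214', '215', '213', '214', '215', '215', '214', '215', '171', '0', '-1']
223 ['207', '206', '214', '215', '214', '214', '214', '214', '214', '213', '214', '214', '213', '215', '171', '-0', '-1']
[[320.72528244 198.44959275]]
```

View pics/w6z.png

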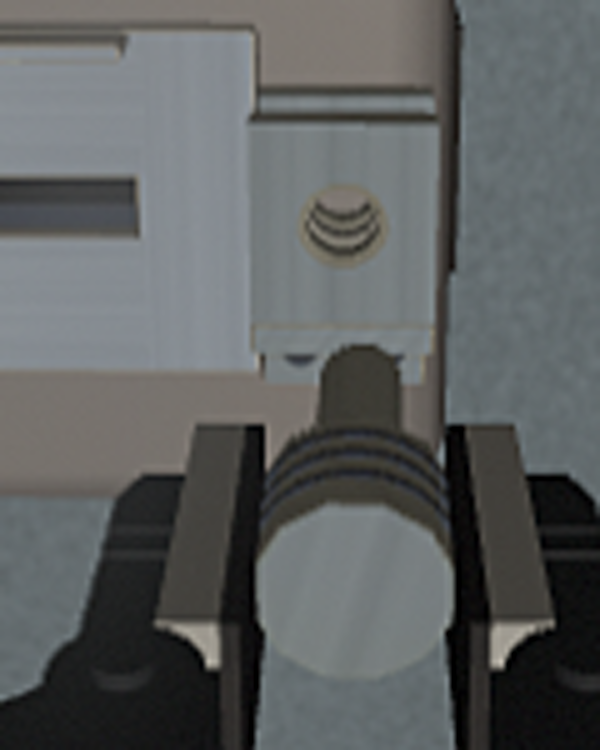

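```bash
python3 circ.py wrist6 321 278 18 0.324
python3 - <<'E'
from h import *
import pickle
im=pickle.load(open('wrist6.pkl','rb'));print(im['cx'],im['cy'])
print('hole',at_z(im,(318.5,204.7),0.214))
P=cloud(im)
for v in range(225,300,4): print(v,[f"{1000*P[v,u,2]:.0f}" for u in range(302,342,3)])
for v in (232,236,240,244): 
  r=P[v,310:335]; k=r[:,2]>.24; print(v,np.where(k)[0]+310)
R=env.observe()['tool_rot'];t=env.observe()['position']
for dx in (-.003,0,.003):
  for z in (.2765,.324): print(dx,z,proj(im,[t+R[:,0]*dx*[1,1,0]+[0,0,z-t[2]]]))
E
```

```text
px c [320.7885274  276.50941781] n 1168 bbox [   0    0   37   36 1168] zmed 0.323639205367952
xy depth mid [0.6545849  0.1511881  0.32281275] mean [0.65356658 0.15129155 0.32355007] ext [0.01980124 0.01816793 0.00555026]
minencl (0.6544789671897888, 0.15084978938102722) 0.010154351592063904
ray at z [0.65321938 0.15135783 0.324     ]
320.5503180115645 196.16054466138965
hole [0.65857013 0.1485979  0.214     ]
225 ['214', '215', '214', '214', '214', '214', '214', '215', '214', '214', '214', '215', '169', '1']
229 ['213', '215', '214', '214', '214', '214', '279', '279', '213', '213', '213', '213', '171', '1']
233 ['181', '183', '184', '185', '184', '283', '285', '284', '283', '279', '184', '176', '171', '0']
237 ['180', '180', '180', '180', '285', '288', '290', '289', '289', '284', '179', '176', '170', '1']
241 ['181', '180', '180', '181', '290', '293', '296', '295', '294', '289', '178', '175', '449', '1']
245 ['310', '180', '180', '180', '307', '309', '308', '309', '308', '295', '179', '175', '170', '311']
249 ['312', '180', '308', '310', '312', '313', '312', '313', '312', '311', '31
[... 1058 characters left out ...]
1', '1', '-1', '0', '324', '323', '324', '323', '323', '323', '-1', '1', '-1', '330']
297 ['-2', '-0', '0', '-0', '-2', '-0', '0', '0', '-0', '-0', '1', '-1', '-1', '331']
232 [315 316 317 318 319 320 321 322 323 324 325 326 327 328]
236 [314 315 316 317 318 319 320 321 322 323 324 325 326 327 328 329]
240 [314 315 316 317 318 319 320 321 322 323 324 325 326 327 328 329]
244 [313 314 315 316 317 318 319 320 321 322 323 324 325 326 327 328 329 330]
-0.003 0.2765 [[320.23410416 237.69434349]]
-0.003 0.324 [[320.14003146 283.43851143]]
0 0.2765 [[320.23492478 233.21969624]]
0 0.324 [[320.14037545 277.92648071]]
0.003 0.2765 [[320.23575898 228.69724957]]
0.003 0.324 [[320.1407343  272.33416567]]
```

Run:
```python
from h import *
import pickle
im=pickle.load(open('wrist6.pkl','rb'))
t=np.array([0.6537,0.1513,0]);X=np.array([-.9834,.1816,0]);Y=np.array([.1816,.9834,0])
a=np.linspace(0,2*np.pi,180)
def c(dx,dy,z,r): 
  p=proj(im,t+dx*X+dy*Y+np.outer(np.cos(a),X)*r+np.outer(np.sin(a),Y)*r+[0,0,z]); return p.min(0),p.max(0)
for dx in (-.001,0,.001,.002): print(dx,'head',*c(dx,0,.3237,.010),'foot',*c(dx,0,.2757,.004),'foot5',*c(dx,0,.2767,.005),'hd under',*c(dx,0,.3057,.01))
```

```text
-0.001 head [299.32541258 260.01752295] [342.3806322  296.86460192] foot [314.1981776  227.71235975] [327.36231849 239.63877926] foot5 [312.51336685 226.89007787] [329.04948272 241.85912197] hd under [301.51929352 241.72594809] [340.12287994 275.62788155]
0 head [299.27534806 258.08015918] [342.43165653 295.10484194] foot [314.18692803 226.19764313] [327.37401774 238.16618691] foot5 [312.49910363 225.36364738] [329.06420429 240.38586078] hd under [301.47952476 239.95405759] [340.16336088 273.99985498]
0.001 head [299.22510539 256.13339248] [342.48286189 293.33666006] foot [314.17565013 224.67756955] [327.38574613 236.68839906] foot5 [312.48480429 223.83178639] [329.07896277 238.90737423] hd under [301.43963334 238.17461033] [340.20396623 272.36495611]
0.002 head [299.17468404 254.17717165] [342.5342488  291.56000926] foot [314.16434384 223.15211866] [327.39750367 235.20539566] foot5 [312.47046878 222.29447416] [329.09375822 237.423642  ] hd under [301.399619   236.38757101] [340.24469623 270.72315179]
```

>>> play_rows --commands '[{"grip":1,"x":-0.0043,"y":-0.0024,"z":0.02,"rx":0,"ry":0,"rz":0},{"grip":1,"x":0,"y":0,"z":0.02,"rx":0,"ry":0,"rz":0},{"grip":1,"x":0,"y":0,"z":0.013,"rx":0,"ry":0,"rz":0},{"grip":1,"x":0,"y":0,"z":0,"rx":0,"ry":0,"rz":0},{"grip":1,"x":0,"y":0,"z":0,"rx":0,"ry":0,"rz":0},{"grip":1,"x":0,"y":0,"z":0,"rx":0,"ry":0,"rz":0}]'

```text
time_s: 7.48
position: [0.6581, 0.1474, 0.2682]
tool_rot: [[-0.983, 0.183, 0.002], [0.183, 0.983, 0.0], [-0.002, 0.0, -1.0]]
ft_force: [-0.4, 0.1, -0.3]
grip_width: 0.0183
```

```bash
python3 look.py wrist7
python3 - <<'E'
from h import *
import pickle
im=pickle.load(open('wrist7.pkl','rb'))
big=cv2.resize(im['color'][190:310,270:370],None,fx=6,fy=5,interpolation=cv2.INTER_CUBIC)
big=cv2.resize(im['color'][190:310,270:370],None,fx=5,fy=5,interpolation=cv2.INTER_CUBIC);cv2.imwrite('pics/w7z.png',big)
E
```

```text
[0.658  0.1474 0.268 ] [[-0.9832, 0.1828, 0.0012], [0.1828, 0.9832, 0.0001], [-0.0012, 0.0003, -1.0]] 7.53 [-0.1 -0.3 -0.2] 0.0184
```

View pics/w7z.png

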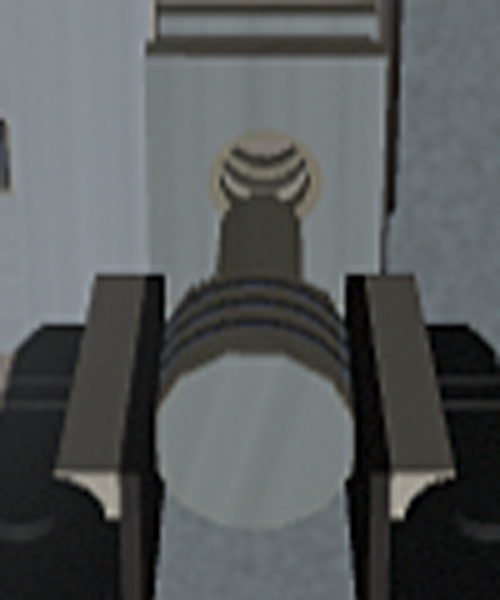

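```bash
cat > m.py <<'E'
from h import *
import pickle
im=pickle.load(open('wrist7.pkl','rb'))
h=at_z(im,(270+266/5-.4,190+182/5-.4),.214);print('hole',h)
t=np.array([0.658,0.1474,0]);X=np.array([-.9832,.1828,0]);Y=np.array([.1828,.9832,0])
print('hole in tool',(h-t)@X,(h-t)@Y)
a=np.linspace(0,2*np.pi,180)
def c(dx,dy,z,r): 
  p=proj(im,t+dx*X+dy*Y+np.outer(np.cos(a),X)*r+np.outer(np.sin(a),Y)*r+[0,0,z]); p=(p-[270,190]+.4)*5; return p.min(0).round(1),p.max(0).round(1)
for dx in (-.002,-.001,0,.001): print(dx,'head',*c(dx,0.0005,.271,.010),'foot4',*c(dx,0.0005,.223,.004),'foot5',*c(dx,0.0005,.2242,.005))
hh=(h-t)
for dd in (-.001,0,.001):print('rim',*c(hh@X+dd,hh@Y,.214,.0073))
E
python3 m.py
```

```text
hole [0.65852435 0.14848017 0.214     ]
hole in tool -0.0003180830367655285 0.0011578694041802296
-0.002 head [155.8 358.7] [370.5 542.1] foot4 [228.2 195.4] [293.9 254.8] foot5 [219.8 192.1] [302.4 266.7]
-0.001 head [155.5 349.1] [370.8 533.3] foot4 [228.2 187.9] [294.  247.5] foot5 [219.7 184.4] [302.5 259.4]
0 head [155.3 339.4] [371.1 524.5] foot4 [228.1 180.3] [294.1 240.1] foot5 [219.7 176.8] [302.6 252. ]
0.001 head [155.1 329.7] [371.3 515.7] foot4 [228.1 172.7] [294.1 232.8] foot5 [219.6 169.1] [302.7 244.6]
rim [208.5 136.1] [323.5 241. ]
rim [208.4 128.7] [323.6 234. ]
rim [208.3 121.3] [323.7 226.9]
```

>>> play_rows --commands '[{"grip":1,"x":0.0014,"y":0.0006,"z":0.003,"rx":0,"ry":0,"rz":0},{"grip":1,"x":0,"y":0,"z":0.003,"rx":0,"ry":0,"rz":0},{"grip":1,"x":0,"y":0,"z":0,"rx":0,"ry":0,"rz":0},{"grip":1,"x":0,"y":0,"z":0,"rx":0,"ry":0,"rz":0}]'

```text
time_s: 8.02
position: [0.6567, 0.1482, 0.2613]
tool_rot: [[-0.983, 0.183, 0.0], [0.183, 0.983, -0.0], [-0.0, 0.0, -1.0]]
ft_force: [-0.1, -1.3, -0.1]
grip_width: 0.0184
```

```bash
python3 look.py wrist8
python3 - <<'E'
from h import *
import pickle
im=pickle.load(open('wrist8.pkl','rb'))
big=cv2.resize(im['color'][190:290,270:370],None,fx=6,fy=6,interpolation=cv2.INTER_CUBIC);cv2.imwrite('pics/w8z.png',big)
E
```

```text
[0.6567 0.1482 0.2614] [[-0.9832, 0.1827, 0.0001], [0.1827, 0.9832, 0.0], [-0.0001, 0.0, -1.0]] 8.07 [0.1 0.6 0.6] 0.0184
```

View pics/w8z.png

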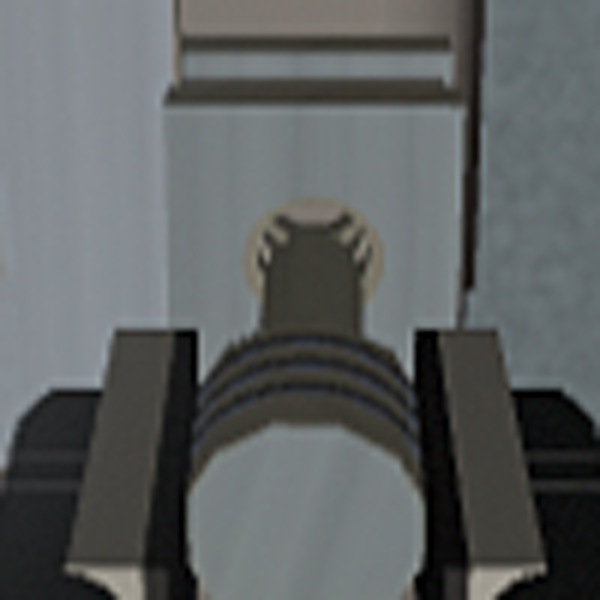

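Run:
```python
from h import *
import pickle
im=pickle.load(open('wrist8.pkl','rb'))
t=np.array([0.6567,0.1482,0]);X=np.array([-.9832,.1827,0]);Y=np.array([.1827,.9832,0])
a=np.linspace(0,2*np.pi,180)
def c(dx,dy,z,r): 
  p=proj(im,t+dx*X+dy*Y+np.outer(np.cos(a),X)*r+np.outer(np.sin(a),Y)*r+[0,0,z]); p=(p-[270,190]+.4)*6; return p.min(0).round(1),p.max(0).round(1)
for dx in (-.003,-.002,-.001,0,.001): print(dx,'foot4',*c(dx,0.0005,.2164,.004),'foot5',*c(dx,0.0005,.2176,.005),'rim',*c(dx,.0005,.214,.0073),'edge front',proj(im,[t+X*(.017+dx)+[0,0,.214]])[0,1]*6-1137.6)
```

```text
-0.003 foot4 [274.4 246.3] [353.2 317.4] foot5 [264.3 242.3] [363.4 331.7] rim [242.6 206.6] [384.7 335.2] edge front 117.41723222606333
-0.002 foot4 [274.3 237.2] [353.2 308.6] foot5 [264.2 233.2] [363.4 322.9] rim [242.5 197.5] [384.9 326.6] edge front 108.05500583595835
-0.001 foot4 [274.3 228.2] [353.3 299.8] foot5 [264.1 224.1] [363.5 314.1] rim [242.4 188.4] [385.  317.9] edge front 98.66003956583836
0 foot4 [274.2 219.1] [353.4 291. ] foot5 [264.  214.9] [363.6 305.2] rim [242.3 179.3] [385.1 309.3] edge front 89.23221433194522
0.001 foot4 [274.1 209.9] [353.5 282.1] foot5 [264.  205.7] [363.7 296.3] rim [242.2 170.2] [385.3 300.6] edge front 79.77141094684612
```

Run:
```python
from h import *
import pickle
for n,u in (('wrist7',322),('wrist8',322)):
    im=pickle.load(open(n+'.pkl','rb'));P=cloud(im)
    print(n,[(v,int(im['color'][v,u].mean()),int(1000*P[v,u,2])) for v in range(208,262)])
    g=im['color'].mean(2)
    for v in range(222,250,2): print(v,[f"{1000*P[v,uu,2]:.0f}" for uu in range(306,340,2)])
```

```text
wrist7 [(208, 121, 214), (209, 122, 214), (210, 121, 214), (211, 122, 214), (212, 122, 396), (213, 121, 214), (214, 121, 213), (215, 119, 213), (216, 114, 214), (217, 114, 212), (218, 117, 180), (219, 120, 179), (220, 110, 179), (221, 61, 192), (222, 47, 194), (223, 75, 197), (224, 113, 195), (225, 99, 196), (226, 62, 199), (227, 72, 202), (228, 78, 205), (229, 55, 226), (230, 55, 228), (231, 57, 230), (232, 57, 230), (233, 57, 231), (234, 57, 233), (235, 56, 235), (236, 56, 235), (237, 57, 236), (238, 58, 238), (239, 56, 239), (240, 59, 242), (241, 56, 242), (242, 55, 243), (243, 56, 244), (244, 60, 254), (245, 47, 255), (246, 40, 258), (247, 64, 258), (248, 55, 258), (249, 39, 259), (250, 41, 263), (251, 63, 263), (252, 59, 263), (253, 47, 263), (254, 33, 266), (255, 55, 266), (256, 58, 266), (257, 57, 266), (258, 58, 269), (259, 56, 269), (260, 72, 270), (261, 111, 271)]
222 ['214', '214', '215', '214', '212', '197', '196', '195', '194', '194', '195', '198', '201', '214', '213', '397', '214']
224 ['213', '215', '215', '213', '205', '202', '197', '197', '195', '197', '197', '200', 
[... 3450 characters left out ...]
0', '231', '231', '232', '232', '231', '229', '213', '214', '213', '213', '215']
240 ['214', '213', '214', '215', '229', '232', '234', '234', '233', '234', '232', '231', '215', '214', '214', '214', '214']
242 ['214', '215', '215', '215', '232', '234', '236', '236', '235', '236', '235', '233', '215', '213', '212', '214', '214']
244 ['214', '214', '214', '215', '234', '247', '248', '247', '246', '248', '249', '237', '232', '213', '215', '214', '214']
246 ['214', '213', '214', '249', '249', '252', '252', '250', '251', '251', '250', '249', '248', '213', '214', '214', '215']
248 ['214', '248', '248', '251', '251', '253', '252', '253', '252', '252', '252', '251', '250', '249', '247', '214', '213']
```

Run:
```python
from h import *
import pickle
for n,t in (('wrist7',[.658,.1474,0]),('wrist8',[.6567,.1482,0])):
    im=pickle.load(open(n+'.pkl','rb'));P=cloud(im);t=np.array(t)
    X=np.array([-.9832,.1827,0]);Y=np.array([.1827,.9832,0])
    for v in range(229,244): 
        p=P[v,319:324]-t; print(v,(p@X*1e3).mean().round(2),(p[:,2]*1e3).mean().round(1))
    for v in (208,210,212,215,217,222,223): print('z214',v,((at_z(im,(321,v-.5),.214)-t)@X*1e3).round(2))
```

```text
229 3.54 226.7
230 3.39 227.8
231 3.28 229.0
232 3.35 230.4
233 3.61 232.3
234 3.39 233.2
235 3.46 234.6
236 3.35 235.7
237 3.32 236.9
238 3.45 238.4
239 3.38 239.5
240 3.64 241.2
241 3.47 242.0
242 3.61 243.5
243 3.29 244.0
z214 208 12.25
z214 210 10.91
z214 212 9.57
z214 215 7.55
z214 217 6.2
z214 222 2.79
z214 223 2.1
229 3.77 220.0
230 3.67 221.2
231 3.65 222.5
232 3.62 223.8
233 3.7 225.3
234 3.58 226.4
235 19.23 259.8
236 3.72 229.2
237 3.63 230.3
238 3.48 231.3
239 3.7 232.9
240 3.49 233.7
241 3.75 235.4
242 3.42 236.0
243 3.76 237.8
z214 208 15.07
z214 210 13.79
z214 212 12.5
z214 215 10.56
z214 217 9.26
z214 222 5.97
z214 223 5.31
```

>>> play_rows --commands '[{"grip":1,"x":0,"y":0,"z":0.003,"rx":0,"ry":0,"rz":0},{"grip":1,"x":0,"y":0,"z":0.003,"rx":0,"ry":0,"rz":0},{"grip":1,"x":0,"y":0,"z":0.003,"rx":0,"ry":0,"rz":0},{"grip":1,"x":0,"y":0,"z":0.002,"rx":0,"ry":0,"rz":0},{"grip":1,"x":0,"y":0,"z":0,"rx":0,"ry":0,"rz":0}]'

```text
time_s: 8.7
position: [0.6566, 0.1482, 0.2501]
tool_rot: [[-0.983, 0.183, -0.0], [0.183, 0.983, -0.0], [0.0, -0.0, -1.0]]
ft_force: [0.9, 0.1, -0.8]
grip_width: 0.0181
```

```bash
python3 look.py wrist9
python3 - <<'E'
from h import *
import pickle
im=pickle.load(open('wrist9.pkl','rb'))
big=cv2.resize(im['color'][190:290,270:370],None,fx=5,fy=5,interpolation=cv2.INTER_CUBIC);cv2.imwrite('pics/w9z.png',big)
E
```

```text
[0.6567 0.1482 0.2503] [[-0.9832, 0.1828, -0.0001], [0.1828, 0.9832, 0.0], [0.0001, -0.0, -1.0]] 8.75 [ 1.   0.7 -0.7] 0.018
```

View pics/w9z.png

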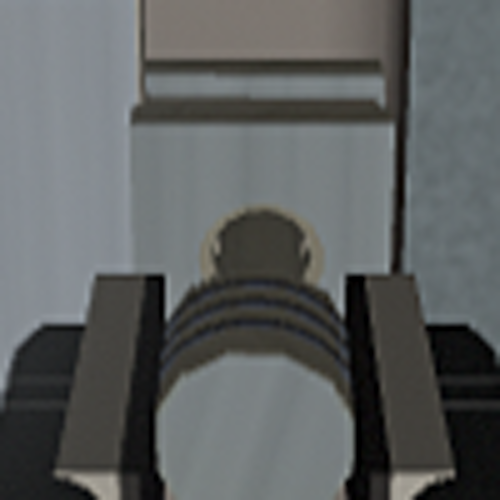

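>>> play_rows --commands '[{"grip":1,"x":0,"y":0,"z":0.0025,"rx":0,"ry":0,"rz":0},{"grip":1,"x":0,"y":0,"z":0.0025,"rx":0,"ry":0,"rz":0},{"grip":1,"x":0,"y":0,"z":0.0025,"rx":0,"ry":0,"rz":0},{"grip":1,"x":0,"y":0,"z":0.0025,"rx":0,"ry":0,"rz":0},{"grip":1,"x":0,"y":0,"z":0,"rx":0,"ry":0,"rz":0}]'

```text
time_s: 9.38
position: [0.6566, 0.1482, 0.2401]
tool_rot: [[-0.983, 0.183, -0.0], [0.183, 0.983, 0.0], [0.0, -0.0, -1.0]]
ft_force: [0.9, -0.6, -0.3]
grip_width: 0.0181
```

>>> play_rows --commands '[{"grip":1,"x":0,"y":0,"z":0.0025,"rx":0,"ry":0,"rz":0},{"grip":1,"x":0,"y":0,"z":0.0025,"rx":0,"ry":0,"rz":0},{"grip":1,"x":0,"y":0,"z":0.0025,"rx":0,"ry":0,"rz":0},{"grip":1,"x":0,"y":0,"z":0.0025,"rx":0,"ry":0,"rz":0},{"grip":1,"x":0,"y":0,"z":0,"rx":0,"ry":0,"rz":0}]'

```text
time_s: 10.0
position: [0.6567, 0.1483, 0.2301]
tool_rot: [[-0.983, 0.183, -0.0], [0.183, 0.983, 0.0], [0.0, 0.0, -1.0]]
ft_force: [1.2, -0.2, -0.9]
grip_width: 0.0182
```

```bash
python3 look.py wrist10
python3 - <<'E'
from h import *
import pickle
im=pickle.load(open('wrist10.pkl','rb'))
P=cloud(im);print(np.median(P[275:290,312:330,2]))
big=cv2.resize(im['color'][190:310,270:370],None,fx=5,fy=5,interpolation=cv2.INTER_CUBIC);cv2.imwrite('pics/w10z.png',big)
E
```

```text
[0.6567 0.1482 0.2301] [[-0.9832, 0.1828, -0.0002], [0.1828, 0.9832, 0.0], [0.0002, 0.0, -1.0]] 10.05 [ 1.6 -0.1 -0.5] 0.0179
0.23295700258588514
```

View pics/w10z.png

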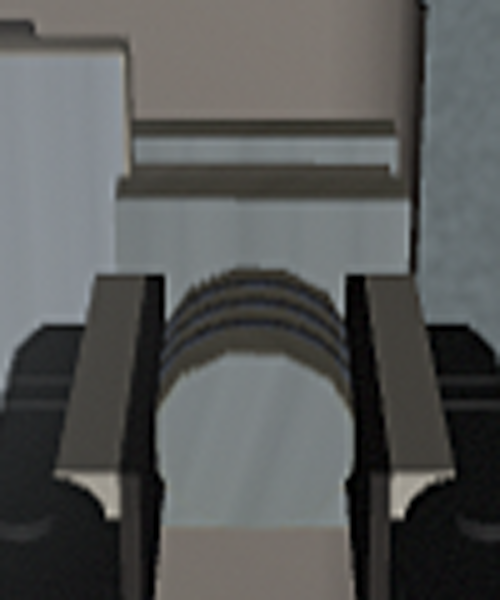

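>>> play_rows --commands '[{"grip":1,"x":0,"y":0,"z":0.001,"rx":0,"ry":0,"rz":0},{"grip":1,"x":0,"y":0,"z":0,"rx":0,"ry":0,"rz":0},{"grip":1,"x":0,"y":0,"z":0,"rx":0,"ry":0,"rz":0}]'

```text
time_s: 10.42
position: [0.6567, 0.1482, 0.2294]
tool_rot: [[-0.983, 0.183, 0.0], [0.183, 0.983, -0.0], [-0.0, 0.0, -1.0]]
ft_force: [1.1, 0.8, -0.8]
grip_width: 0.0183
```

>>> play_rows --commands '[{"grip":0.5,"x":0,"y":0,"z":0,"rx":0,"ry":0,"rz":0},{"grip":0.2,"x":0,"y":0,"z":0,"rx":0,"ry":0,"rz":0},{"grip":0.2,"x":0,"y":0,"z":0,"rx":0,"ry":0,"rz":0},{"grip":0.2,"x":0,"y":0,"z":0,"rx":0,"ry":0,"rz":0}]'

```text
time_s: 10.92
position: [0.6566, 0.1482, 0.2293]
tool_rot: [[-0.983, 0.183, -0.0], [0.183, 0.983, -0.0], [-0.0, -0.0, -1.0]]
ft_force: [0.2, 0.6, -0.1]
grip_width: 0.034
```

```bash
python3 look.py wrist11
python3 - <<'E'
from h import *
import pickle
im=pickle.load(open('wrist11.pkl','rb'))
P=cloud(im);print(np.median(P[275:290,312:330,2]))
big=cv2.resize(im['color'][190:310,270:370],None,fx=5,fy=5,interpolation=cv2.INTER_CUBIC);cv2.imwrite('pics/w11z.png',big)
E
```

```text
[0.6566 0.1482 0.2293] [[-0.9832, 0.1828, -0.0], [0.1828, 0.9832, -0.0], [-0.0, -0.0, -1.0]] 10.97 [0.4 0.6 0.3] 0.0342
0.2319557147239501
```

View pics/w11z.png

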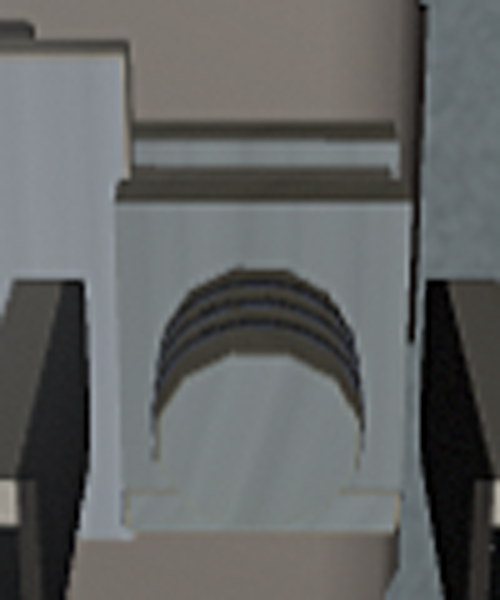

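>>> play_rows --commands '[{"grip":0.2,"x":0,"y":0,"z":-0.02,"rx":0,"ry":0,"rz":0},{"grip":0.2,"x":0,"y":0,"z":-0.035,"rx":0,"ry":0,"rz":0},{"grip":0.2,"x":0,"y":0,"z":-0.035,"rx":0,"ry":0,"rz":0},{"grip":0.2,"x":0,"y":0,"z":0,"rx":0,"ry":0,"rz":0},{"grip":0.2,"x":0,"y":0,"z":0,"rx":0,"ry":0,"rz":0}]'

```text
time_s: 11.6
position: [0.6565, 0.1482, 0.3183]
tool_rot: [[-0.983, 0.183, -0.002], [0.183, 0.983, -0.0], [0.001, -0.0, -1.0]]
ft_force: [-0.2, -0.2, -0.4]
grip_width: 0.0339
```

```bash
python3 look.py wrist12; python3 circ.py wrist12 319 200 25 0.232
```

```text
[0.6564 0.1482 0.3179] [[-0.9831, 0.1828, -0.0024], [0.1828, 0.9831, -0.0001], [0.0024, -0.0006, -1.0]] 11.65 [ 0.5  0.5 -0.9] 0.0341
px c [320.91413238 208.52951699] n 559 bbox [ 14  20  27  27 559] zmed 0.23189575775067092
xy depth mid [0.65793243 0.14803944 0.23083557] mean [0.65714368 0.14797971 0.23179808] ext [0.01980523 0.01973326 0.0056381 ]
minencl (0.6577900648117065, 0.14796605706214905) 0.010207646526396275
ray at z [0.6570371  0.14799976 0.232     ]
```

View pics/wrist12.png

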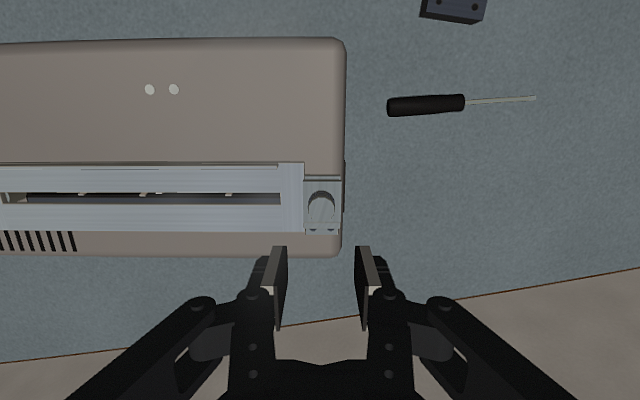

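>>> play_rows --commands '[{"grip":0.2,"x":0.0076,"y":-0.05,"z":0,"rx":0,"ry":0,"rz":0},{"grip":0.2,"x":0.0076,"y":-0.05,"z":0,"rx":0,"ry":0,"rz":0},{"grip":0.2,"x":0.0076,"y":-0.05,"z":0,"rx":0,"ry":0,"rz":0},{"grip":0.2,"x":0.0076,"y":-0.05,"z":0,"rx":0,"ry":0,"rz":0},{"grip":0.2,"x":0.0076,"y":-0.05,"z":0,"rx":0,"ry":0,"rz":0},{"grip":0.2,"x":0.0076,"y":-0.05,"z":0,"rx":0,"ry":0,"rz":0},{"grip":0.2,"x":0.0076,"y":-0.05,"z":0,"rx":0,"ry":0,"rz":0},{"grip":0.2,"x":0,"y":0,"z":0,"rx":0,"ry":0,"rz":0},{"grip":0.2,"x":0,"y":0,"z":0,"rx":0,"ry":0,"rz":0},{"grip":0.2,"x":0,"y":0,"z":0,"rx":0,"ry":0,"rz":0}]'

```text
time_s: 12.9
position: [0.5407, -0.1851, 0.319]
tool_rot: [[-0.983, 0.181, -0.0], [0.181, 0.983, 0.0], [0.001, 0.0, -1.0]]
ft_force: [0.5, 0.6, 0.4]
grip_width: 0.0341
```

```bash
python3 look.py wrist13 selector_grip
```

```text
[ 0.5407 -0.1851  0.3191] [[-0.9834, 0.1812, -0.0003], [0.1812, 0.9834, 0.0003], [0.0004, 0.0002, -1.0]] 12.95 [ 0.8  0.4 -0.2] 0.0344
selector_grip [([0.538, -0.188, 0.194], 0.87), ([0.57, -0.063, 0.18], 0.17)]
```

View pics/wrist13.png

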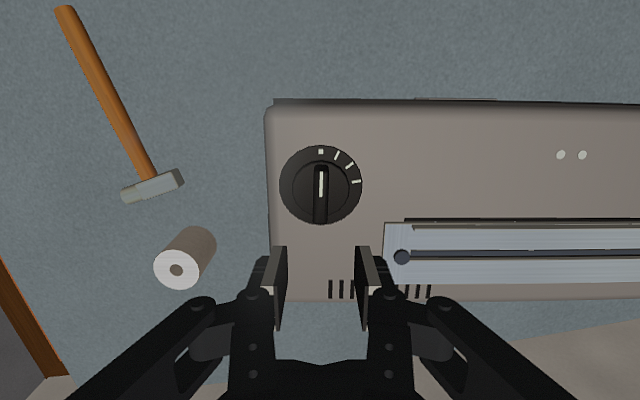

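Run:
```python
from h import *
import pickle
im=pickle.load(open('wrist13.pkl','rb'));P=cloud(im)
s=P[140:230,275:365]; m=abs(s[...,2]-.215)<.006
n,l,st,c=cv2.connectedComponentsWithStats(m.astype(np.uint8));i=1+np.argmax(st[1:,4]);q=s[l==i]
print(st[i],np.median(q[:,2]),cv2.minAreaRect(q[:,:2].astype(np.float32)))
m=abs(s[...,2]-.192)<.004; q=s[m]; print(cv2.minEnclosingCircle(q[:,:2].astype(np.float32)),np.median(q[:,2]))
```

```text
[ 38  29  16  56 830] 0.21477299459879254 ((0.5394566059112549, -0.18525449931621552), (0.011810984462499619, 0.045107923448085785), 79.15258026123047)
((0.5396319627761841, -0.18557681143283844), 0.02497158758342266) 0.19198128730287004
```

Run:
```python
from h import *
import pickle
im=pickle.load(open('wrist13.pkl','rb'));P=cloud(im)
t=np.array([.5407,-.1851,.3191]);R=np.array([[-.9834,.1812,0],[.1812,.9834,0],[0,0,-1.]])
q=(P-t)@R
m=(P[...,2]>.28)
for lo in range(-60,20,6):
    k=m&(q[...,2]>lo/1e3)&(q[...,2]<=lo/1e3+.006)
    if k.any(): print(lo,'z tool mm; y range',(q[k][:,1].min()*1e3).round(),(q[k][:,1].max()*1e3).round(),k.sum())
s=P[215:300,375:480];k=(s[...,2]>.2)&(s[...,2]<.225)
g=(s[k]-t)@R; print('guard near end tool y', np.percentile(g[:,1],[0.5,2,10])*1e3,'z',np.percentile(s[k][:,2],[5,50,95]))
```

```text
-60 z tool mm; y range -59.0 58.0 4171
-54 z tool mm; y range -56.0 56.0 2878
-48 z tool mm; y range -55.0 53.0 4480
-42 z tool mm; y range -52.0 51.0 3486
-36 z tool mm; y range -49.0 48.0 1464
-30 z tool mm; y range -40.0 39.0 864
-24 z tool mm; y range -31.0 30.0 679
-18 z tool mm; y range -31.0 31.0 658
-12 z tool mm; y range -31.0 31.0 571
-6 z tool mm; y range -31.0 31.0 496
0 z tool mm; y range -31.0 30.0 434
6 z tool mm; y range -28.0 27.0 221
12 z tool mm; y range -18.0 17.0 16
guard near end tool y [53.41787584 54.99814232 63.08993957] z [0.20362133 0.2059676  0.21347746]
```

>>> play_rows --commands '[{"grip":0.2,"x":0.001,"y":-0.0005,"z":0.04,"rx":0,"ry":0,"rz":0},{"grip":0.2,"x":0,"y":0,"z":0.04,"rx":0,"ry":0,"rz":0},{"grip":0.2,"x":0,"y":0,"z":0.02,"rx":0,"ry":0,"rz":0.007},{"grip":0.2,"x":0,"y":0,"z":0.01,"rx":0,"ry":0,"rz":0},{"grip":0.2,"x":0,"y":0,"z":0,"rx":0,"ry":0,"rz":0},{"grip":0.2,"x":0,"y":0,"z":0,"rx":0,"ry":0,"rz":0}]'

```text
time_s: 13.75
position: [0.5397, -0.1865, 0.2103]
tool_rot: [[-0.982, 0.189, 0.002], [0.189, 0.982, -0.001], [-0.002, -0.001, -1.0]]
ft_force: [-0.1, -0.3, 0.2]
grip_width: 0.034
```

```bash
python3 look.py wrist14
```

```text
[ 0.5397 -0.1866  0.2103] [[-0.9819, 0.1894, 0.0016], [0.1894, 0.9819, -0.001], [-0.0018, -0.0007, -1.0]] 13.8 [0.  0.3 0.2] 0.0339
```

View pics/wrist14.png

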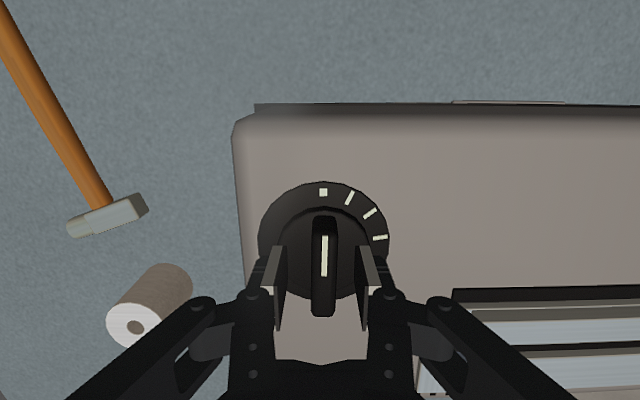

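>>> play_rows --commands '[{"grip":0.4,"x":0,"y":0.001,"z":0,"rx":0,"ry":0,"rz":0},{"grip":0.7,"x":0,"y":0,"z":0,"rx":0,"ry":0,"rz":0},{"grip":1,"x":0,"y":0,"z":0,"rx":0,"ry":0,"rz":0},{"grip":1,"x":0,"y":0,"z":0,"rx":0,"ry":0,"rz":0},{"grip":1,"x":0,"y":0,"z":0,"rx":0,"ry":0,"rz":0},{"grip":1,"x":0,"y":0,"z":0,"rx":0,"ry":0,"rz":0}]' --squeeze 60

```text
time_s: 14.55
position: [0.5396, -0.1852, 0.2098]
tool_rot: [[-0.982, 0.189, 0.001], [0.189, 0.982, 0.0], [-0.001, 0.0, -1.0]]
ft_force: [0.1, 2.7, 4.9]
grip_width: 0.0107
```

```bash
python3 look.py wrist15
```

```text
[ 0.5396 -0.1852  0.2098] [[-0.9819, 0.1895, 0.0008], [0.1895, 0.9819, 0.0002], [-0.0007, 0.0004, -1.0]] 14.6 [-1.1  3.7  5.5] 0.0111
```

View pics/wrist15.png

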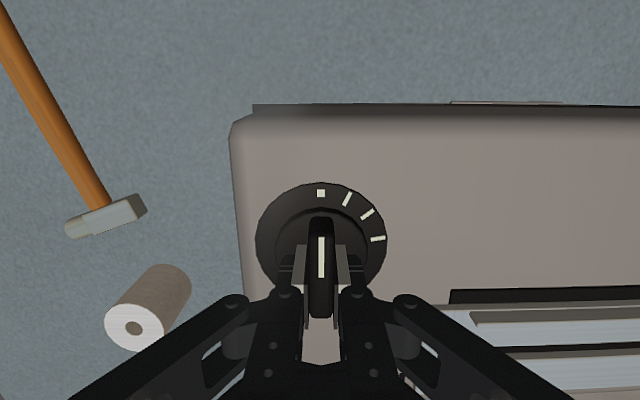

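>>> play_rows --commands '[{"grip":1,"x":0,"y":0,"z":0,"rx":0,"ry":0,"rz":0.1},{"grip":1,"x":0,"y":0,"z":0,"rx":0,"ry":0,"rz":0.1},{"grip":1,"x":0,"y":0,"z":0,"rx":0,"ry":0,"rz":0.1},{"grip":1,"x":0,"y":0,"z":0,"rx":0,"ry":0,"rz":0.1},{"grip":1,"x":0,"y":0,"z":0,"rx":0,"ry":0,"rz":0.1},{"grip":1,"x":0,"y":0,"z":0,"rx":0,"ry":0,"rz":0.1},{"grip":1,"x":0,"y":0,"z":0,"rx":0,"ry":0,"rz":0.1}]'

```text
time_s: 15.48
position: [0.5393, -0.1857, 0.2098]
tool_rot: [[-0.626, 0.78, -0.0], [0.78, 0.626, -0.001], [-0.001, -0.001, -1.0]]
ft_force: [-1.4, 1.3, 5.1]
grip_width: 0.0104
```

```bash
python3 look.py wrist16; python3 -c "
from h import *
s=env.observe();print(s['wrist_torque'],s['q'])"
```

```text
[ 0.5393 -0.1857  0.2098] [[-0.6229, 0.7823, -0.0], [0.7823, 0.6229, -0.0008], [-0.0006, -0.0005, -1.0]] 15.53 [-2.   1.3  6.4] 0.0106
[ 0.14608326  0.38216063 -0.0710944 ] [-3.08692014e+01  2.53949437e+01  7.45389368e+01 -3.83897297e-02
  8.00441813e+01 -6.93926026e+01]
```

View pics/wrist16.png

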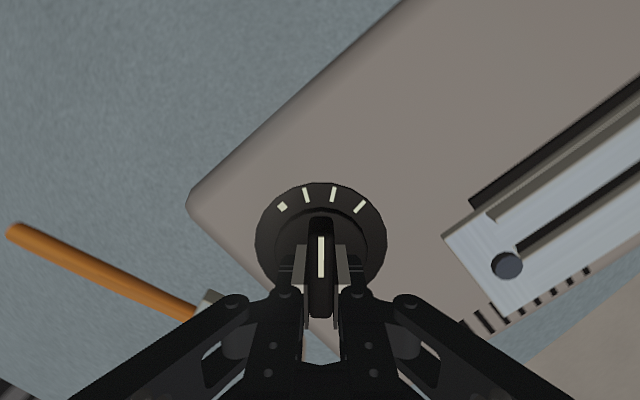

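>>> play_rows --commands '[{"grip":1,"x":0,"y":0,"z":0,"rx":0,"ry":0,"rz":0.1},{"grip":1,"x":0,"y":0,"z":0,"rx":0,"ry":0,"rz":0.1},{"grip":1,"x":0,"y":0,"z":0,"rx":0,"ry":0,"rz":0.1},{"grip":1,"x":0,"y":0,"z":0,"rx":0,"ry":0,"rz":0.1},{"grip":1,"x":0,"y":0,"z":0,"rx":0,"ry":0,"rz":0.1},{"grip":1,"x":0,"y":0,"z":0,"rx":0,"ry":0,"rz":0.1},{"grip":1,"x":0,"y":0,"z":0,"rx":0,"ry":0,"rz":0.08},{"grip":1,"x":0,"y":0,"z":0,"rx":0,"ry":0,"rz":0},{"grip":1,"x":0,"y":0,"z":0,"rx":0,"ry":0,"rz":0}]'

```text
time_s: 16.65
position: [0.5388, -0.1859, 0.2098]
tool_rot: [[-0.0, 1.0, -0.001], [1.0, 0.0, -0.001], [-0.001, -0.001, -1.0]]
ft_force: [-3.7, 0.4, 6.8]
grip_width: 0.0107
```

```bash
python3 look.py wrist17; python3 -c "
from h import *
s=env.observe();print(s['wrist_torque'],s['q'])"
```

```text
[ 0.5389 -0.1858  0.2098] [[-0.0001, 1.0, -0.0013], [1.0, 0.0001, -0.001], [-0.001, -0.0013, -1.0]] 16.7 [-5.7  1.3  6.3] 0.0102
[0.06522017 0.8286216  0.19576501] [-30.88610605  25.38266246  74.56303662  -0.08790225  80.08616824
 -30.8740774 ]
```

View pics/wrist17.png

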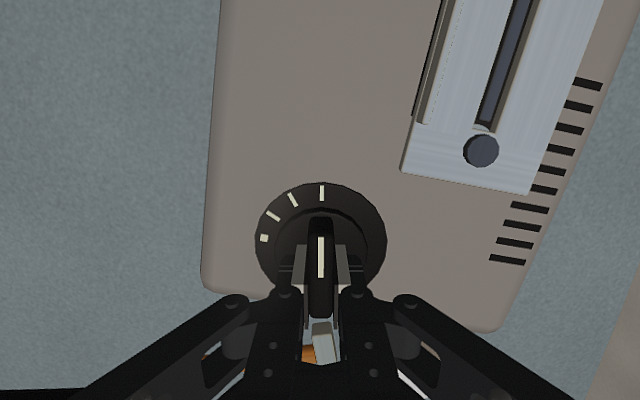

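>>> play_rows --commands '[{"grip":1,"x":0,"y":0.0005,"z":0,"rx":0,"ry":0,"rz":0.02},{"grip":1,"x":0,"y":0,"z":0,"rx":0,"ry":0,"rz":0},{"grip":1,"x":0,"y":0,"z":0,"rx":0,"ry":0,"rz":0},{"grip":1,"x":0,"y":0,"z":0,"rx":0,"ry":0,"rz":0},{"grip":1,"x":0,"y":0,"z":0,"rx":0,"ry":0,"rz":0},{"grip":1,"x":0,"y":0,"z":0,"rx":0,"ry":0,"rz":0}]'

```text
time_s: 17.45
position: [0.5389, -0.1858, 0.2098]
tool_rot: [[0.019, 1.0, -0.002], [1.0, -0.019, -0.001], [-0.001, -0.002, -1.0]]
ft_force: [-8.0, -0.6, 7.4]
grip_width: 0.0104
```

```bash
python3 look.py wrist18
python3 - <<'E'
from h import *
s=env.observe();print(s['wrist_torque'])
im=optics.get_image('scene')
big=cv2.resize(im['color'][170:290,200:400],None,fx=4,fy=4,interpolation=cv2.INTER_CUBIC);cv2.imwrite('pics/sc2.png',big)
a=cv2.imread('pics/wrist18.png')[170:340,230:420];cv2.imwrite('pics/w18z.png',cv2.resize(a,None,fx=3,fy=3))
print(finder.boxes_of('scene','pin')[:2], proj(im,[[.658,.148,.232]]))
E
```

```text
[ 0.5389 -0.1858  0.2098] [[0.0195, 0.9998, -0.0025], [0.9998, -0.0195, -0.0011], [-0.0011, -0.0024, -1.0]] 17.5 [-6.7 -1.   7.2] 0.0107
[0.01515925 1.2575917  0.42216118]
[{'point': [0.6689, 0.0458, 0.1717], 'conf': 0.56}] [[353.40836423 232.64034755]]
```

View pics/sc2.png

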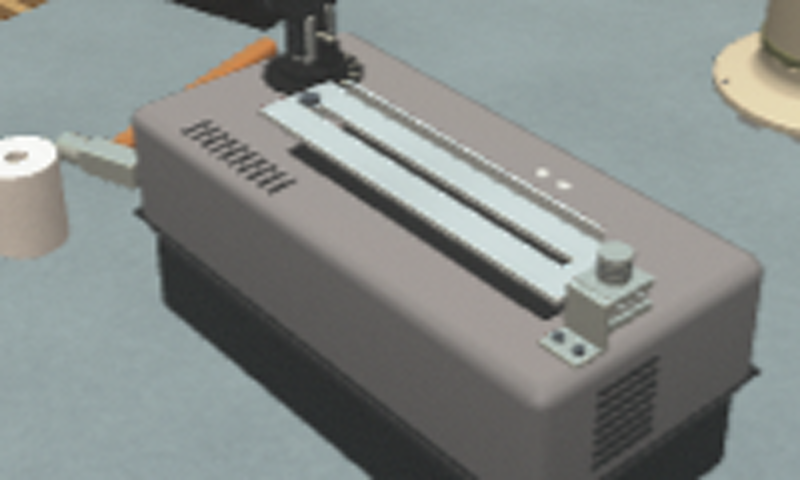

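View pics/w18z.png

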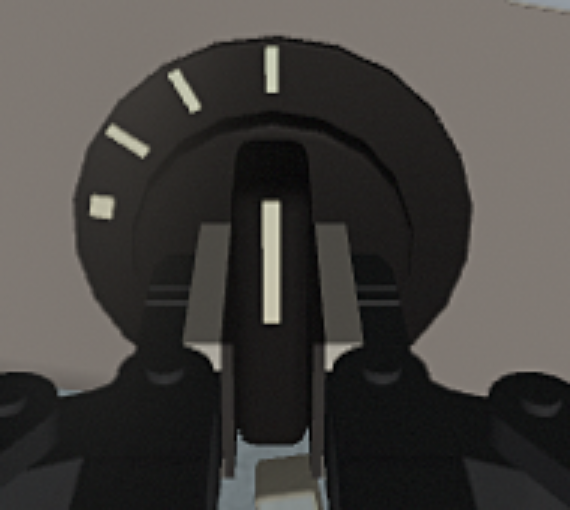

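```bash
python3 -c "
from rig import order
print(order.close_job())"
```

```text
the job is handed in; nothing more can be done
None
```

The pin is home in the fork and let go, and the selector is held by the gripper at its third position. The job was handed in at about 17.5 s; no verdict is reported.

- **Pin:** after letting go, its head top measured 0.232 m high, exactly home on the fork. Its centre was about 1.5 mm from the hole I had measured (limit 4 mm). The last scene picture shows it upright, with the guard looking shut.
- **Selector:** the bar points at the last mark. The tool had turned about 1.40 rad since gripping the bar (more than 1.25 needed). The torque about the knob's axis was 0.42 N m, more than holding takes, so it is pressed against the end stop.
- **Forces at the end:** about 7 N sideways and 7 N vertical on the knob.
- **Bystanders:** I never went near the hammer, screwdriver or roll. I saw no sign of movement but did not measure their positions again.
- **Disagreement:** in the last scene picture the detector's best "pin" was a 0.56-confidence point on the shredder, away from the pin. I went by the wrist-camera measurement and the picture instead.

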